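# Return the bur blocks to their steriliser trays

### The arm

A 6-joint arm with a two-finger parallel gripper is mounted at the origin on the work surface. World frame = base frame: x ahead of the robot, y to its left, z up, the work surface at z = 0. Lengths are in m, angles in degrees, forces in N, time in s.
With the tool pointing down it reaches from about 0.35 to 0.875 m from the base axis. Payload 4.2 kg.
Tool frame: the origin (TCP) lies midway between the tips of the shut fingers; the grasp point (between the pads) lies 19 mm behind it; x points along the fingers, y is the direction in which the jaws open and shut, and the axes are right-handed (so a half turn about x gives the same grasp; the last joint's range is limited). The gripper opens to 87 mm and grips with 3 to 60 N. Pads are 19 mm wide; open, the fingers measure 117 mm over their backs; the gripper's body (75 mm by 190 mm) begins 51 mm behind the grasp point.
Start: joints at [90.333, 22.042, 0.453, 0, -68.411, -14.817], TCP at [0.156, 0.605, 0.223] pointing down, gripper open.
Joint ranges: [-179.83, 179.83], [-69.29, 118.12], [-61.27, 80.66], [-181.25, 117.63], [-171.15, -9.14], [-177.46, 177.46]. Speed limits (degrees/s): [159.86, 159.86, 180, 180, 180, 180].

### API

Orientations are given as a 3x3 rotation matrix whose columns are the frame's x, y, z axes.
In Python, from station import r gives the robot as it stands.
- The arm moves only by the tool play_rows, never from a script. Its argument "plan" is a list that holds one entry, the list of rows, each a list of 6 numbers: the shift along the tool's x, y, z in cm, then the turn, a rotation vector about the tool's x, y, z in units of 10 degrees (1.0 is 10 degrees). A call has 1 to 5 rows; each row is the pose to reach, as a shift and turn from the pose commanded when the call began, along the tool's axes at that moment; what a row does not reach only later rows make up. A row lasts 1/8 s, in which the tool goes at most 62.5 mm and 10.7 degrees, less where a joint would pass 70% of its speed; a pose out of reach is approached as far as the arm can. A call with a gripper value outside its range is refused whole. "hand" is the opening, from 0 (shut) to 1 (fully open), set as the call begins (left out, the last holds). The fingers move at their own pace and stop on an object; the grip force is fixed at half the most. Time passes only in rows, so rows that repeat a pose let the fingers close. It gives the time, the measured TCP pose, the force and the opening at its end, in the units of the state.
- r.sense(): the state, without advancing time (a new reading comes with each control period).
- r.capture(name): name is "scene" or "top"; returns (picture, depth): 400x640x3 uint8, blue, green, red; 400x640 float32, m along the optical axis (not along the pixel's ray), 0 where there is no reading.
- r.get_calibration(name): a dict with "vfov" (degrees; the focal length in pixels is half the picture's height over the tangent of half this angle, whatever the lens; pixels are square), "cx", "cy" (the principal point, pixels), "distortion" ([k1, k2, p1, p2, k3] as OpenCV has them; the pictures are not rectified), "rvec" (rotation vector, rad) and "tvec" (3), from world to camera coordinates, as OpenCV has them. Camera axes: x right, y down, z forward; pixel columns grow to the right and rows downward; lengths in m; the calibration is good to about 2 mm. A picture is of the moment at which its call begins. get_calibration takes no time and is no camera call.
- r.finish_job(): hands the job in, once; it reports no verdict.
The state is a dict: "time_s": time; "joints": joint angles; "joint_velocities": joint speeds; "effort": joint torques, N m; "tcp_pos": TCP position; "ee_rot": TCP orientation; "wrist_force": force on the tool from outside, world axes, zero at the start; "moment": the same for the moment, N m; "gripper_width": opening from 0.0 (shut) to 1.0 (fully open).
Only numpy, scipy, OpenCV 4.12 (cv2) and the standard library are available. Lean on these libraries where they do the work, as an engineer would, in place of code of your own. Each camera call takes 0.05 s, during which the arm holds its last target.

### The job

The drilling class is over: put each of the four bur blocks that still hold burs into the white tray of its own shape, the long bar in the long tray, the short bar in the short tray, the square one in the square tray and the round one in the round tray. Set each down upright, burs up, wholly inside its tray and flat on the tray's floor, without tipping any over. Leave the empty block and the steel cup where they are.

Things in the scene. Friction and masses are not known exactly. Their poses are not given: they have to be found in the camera images.
- long_block: Loose aluminium bur block, an oblong bar 96 long (x), 30 wide (y), 40 tall, with 12 small brass-tipped burs in two rows of 6 standing in its top, which rise 20 above it (60 in all). Grip the plain sides of the block. About 300 g. Origin: centre of its underside; z up; x along its length. Sizes in mm.
- short_block: Loose aluminium bur block, an oblong bar 60 long (x), 30 wide (y), 40 tall, with 8 small brass-tipped burs in two rows of 4 standing in its top, which rise 20 above it (60 in all). Grip the plain sides of the block. About 190 g. Origin: centre of its underside; z up; x along its length. Sizes in mm.
- square_block: Loose aluminium bur block, 30 x 30 square, 40 tall, with 4 small brass-tipped burs, one near each corner, standing in its top, which rise 20 above it (60 in all). Grip the plain sides of the block. About 100 g. Origin: centre of its underside; z up; x and y square to its sides. Sizes in mm.
- round_block: Loose aluminium bur block, a round puck 36 in diameter, 40 tall, with a ring of 6 small brass-tipped burs standing in its top, which rise 20 above it (60 in all). Grip the plain sides of the block. About 110 g. Origin: centre of its underside; z up; it looks the same all round. Sizes in mm.
- empty_block: Loose aluminium block of the same size as short_block (60 x 30 x 40 tall) but empty: only 8 dark holes in its top, no burs. A bystander, stays where it is. Origin: centre of its underside; x along its length; z up. Sizes in mm.
- long_tray: Shallow white plastic steriliser tray, fixed to the bench, inside 126 long (x) by 60 wide (y), floor 3 thick, walls 3 thick, rim 9 above the bench. Origin: centre of its underside, on the bench; z up; x along its length. Sizes in mm.
- short_tray: Shallow white plastic steriliser tray, fixed to the bench, inside 90 long (x) by 60 wide (y), floor 3 thick, walls 3 thick, rim 9 above the bench. Origin: centre of its underside, on the bench; z up; x along its length. Sizes in mm.
- square_tray: Shallow white plastic steriliser tray, fixed to the bench, inside 60 x 60 square, floor 3 thick, walls 3 thick, rim 9 above the bench. Origin: centre of its underside, on the bench; z up; x and y square to its sides. Sizes in mm.
- round_tray: Shallow white plastic steriliser tray, fixed to the bench, inside round, 66 in diameter, floor 3 thick, walls 3 thick, rim 9 above the bench. Origin: centre of its underside, on the bench; z up; it looks the same all round. Sizes in mm.
- cup: Small open steel cup, loose, 56 in diameter at the rim and 35 tall, beyond the trays and blocks. A bystander, stays where it is. Origin: centre of its underside. Sizes in mm.
Things that resemble listed ones, but are neither listed nor needed, are in the scene too. What is shaped like the round_block but orange or red is not meant. Leave any orange look-alike of the short_tray alone.

How it is judged:
By the outcome, as a careful person would: the job done as asked, in the order asked, and still so for the second after the job is handed in, with the robot touching nothing.
It also fails if it takes over 106 s, if anything falls off the work surface, if the arm or the gripper's body presses on something with over 40 N, if the wrist force passes 120 N, or if a joint passes its speed limit or range.

## Working session

There is one attempt and no reset: what is moved stays moved. The work goes in short steps, Python scripts to look and compute and a tool call to move; the robot and the scene stay as the last step left them, time stands still between calls to the robot, and variables do not carry over. Pictures are saved under pics/ and viewed, and the job is handed in when it is done.

Besides the shell and the picture viewer there is one more tool, called as name(argument=value, ...), one argument or row to a line, values as JSON. play_rows: Moves the arm, as the interface text tells. Its arguments: {"type":"object","properties":{"plan":{"type":"array","items":{"type":"array","items":{"type":"array","items":{"type":"number"}}}},"hand":{"type":"number"}},"required":["plan"]}

```bash
ls; mkdir -p pics; cat > h.py <<'E'
from station import r
import numpy as np, cv2
def cal(n):
    c=r.get_calibration(n); f=200/np.tan(np.radians(c['vfov']/2))
    K=np.array([[f,0,c['cx']],[0,f,c['cy']],[0,0,1]]); R,_=cv2.Rodrigues(np.array(c['rvec'],float))
    return K,np.array(c['distortion'],float),R,np.array(c['tvec'],float).ravel()
def ray(n,uv):
    K,d,R,t=cal(n); p=cv2.undistortPoints(np.array(uv,float).reshape(-1,1,2),K,d).reshape(-1,2)
    D=np.c_[p,np.ones(len(p))]@R; C=-R.T@t
    return C,D
def atz(n,uv,z):
    C,D=ray(n,uv); s=(z-C[2])/D[:,2]; return C+D*s[:,None]
def proj(n,P):
    K,d,R,t=cal(n); return cv2.projectPoints(np.array(P,float).reshape(-1,1,3),cv2.Rodrigues(R)[0],t,K,d)[0].reshape(-1,2)
def cloud(n,depth):
    K,d,R,t=cal(n); v,u=np.mgrid[0:400,0:640]
    p=cv2.undistortPoints(np.c_[u.ravel(),v.ravel()].astype(float).reshape(-1,1,2),K,d).reshape(-1,2)
    X=np.c_[p,np.ones(len(p))]*depth.reshape(-1,1); return ((X-t)@R).reshape(400,640,3)
E
python3 - <<'E'
from h import *
for n in('scene','top'):
    im,d=r.capture(n); cv2.imwrite(f'pics/{n}0.png',im); np.save(f'pics/{n}0.npy',d)
    K,dd,R,t=cal(n); print(n,K[0,0],dd,-R.T@t,R[2])
s=r.sense();print(s)
E
```

```text
pics
scene 510.9196540150133 [-0.07123935  0.          0.          0.          0.        ] [ 1.05936354 -0.91600818  0.82336259] [-0.36701957  0.68519792 -0.62912673]
top 457.3971189637417 [-0.07064661  0.          0.          0.          0.        ] [ 0.39893584 -0.04158201  1.18846931] [ 0.14777782  0.02122736 -0.98879276]
{'time_s': 0.1, 'joints': array([ 9.03315749e+01,  2.20862860e+01,  3.88191180e-01, -2.50086016e-02,
       -6.84103597e+01, -1.48173025e+01]), 'joint_velocities': array([ 0.02590741, -0.07238045,  0.18417096,  0.20912902, -0.02508326,
        0.03757859]), 'effort': array([ 2.86323002e-04, -3.91687560e+01,  1.87935930e+01,  4.23184633e+00,
        1.34857540e-02, -6.92550384e-05]), 'tcp_pos': array([0.15617923, 0.60462517, 0.22157449]), 'ee_rot': array([[-3.94899323e-04, -2.50294319e-01, -9.68169715e-01],
       [-1.89517078e-03, -9.68167865e-01,  2.50294614e-01],
       [-9.99998126e-01,  1.93368813e-03, -9.20216447e-05]]), 'wrist_force': array([0.17155202, 0.05041047, 0.05050652]), 'moment': array([ 0.0173244 , -0.00223604,  0.02041849]), 'gripper_width': 1.0053706490631917}
```

View pics/scene0.png

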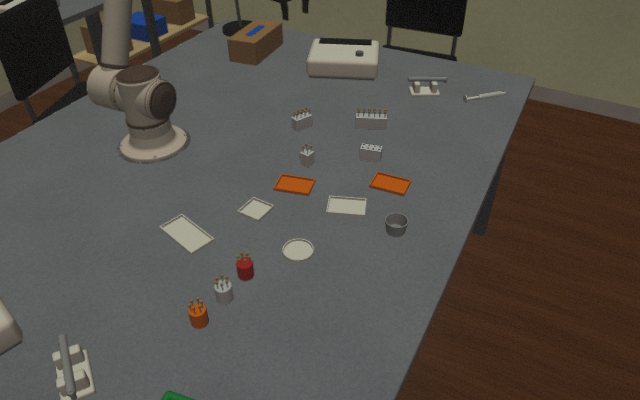

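View pics/top0.png

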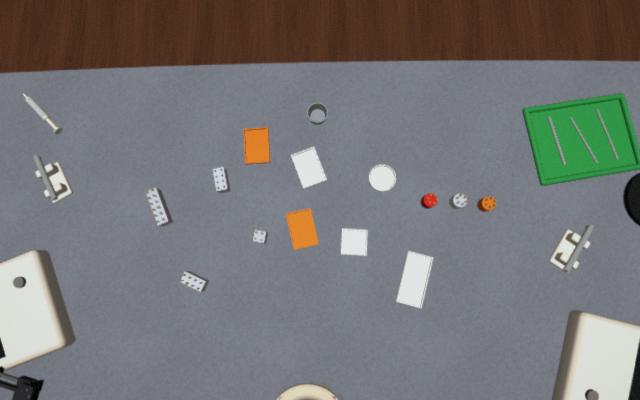

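```bash
python3 - <<'E'
import cv2,numpy as np
t=cv2.imread('pics/top0.png'); s=cv2.imread('pics/scene0.png')
a=cv2.resize(s[90:180,280:400],None,fx=5,fy=5,interpolation=cv2.INTER_CUBIC)
b=cv2.resize(s[230:340,170:320],None,fx=4,fy=4,interpolation=cv2.INTER_CUBIC)
cv2.imwrite('pics/s_a.png',a);cv2.imwrite('pics/s_b.png',b)
cv2.imwrite('pics/t_a.png',cv2.resize(t[160:300,130:290],None,fx=4,fy=4,interpolation=cv2.INTER_CUBIC))
cv2.imwrite('pics/t_b.png',cv2.resize(t[120:320,280:480],None,fx=3,fy=3,interpolation=cv2.INTER_CUBIC))
E
```

```text
(no output)
```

View pics/s_a.png

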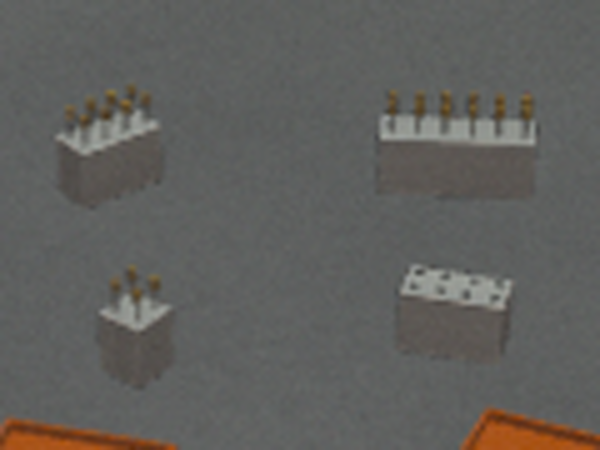

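View pics/t_a.png

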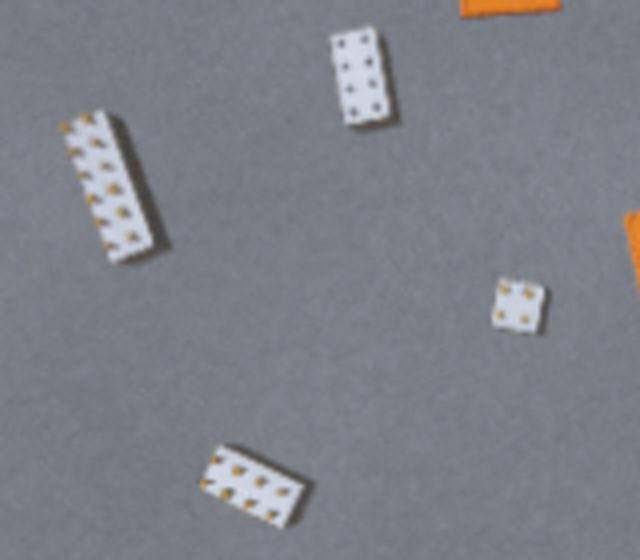

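View pics/s_b.png

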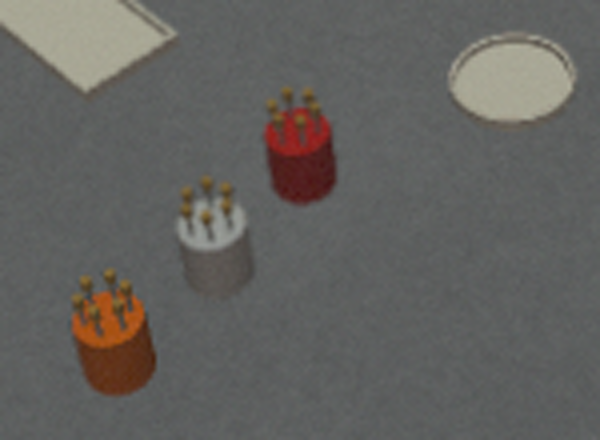

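View pics/t_b.png

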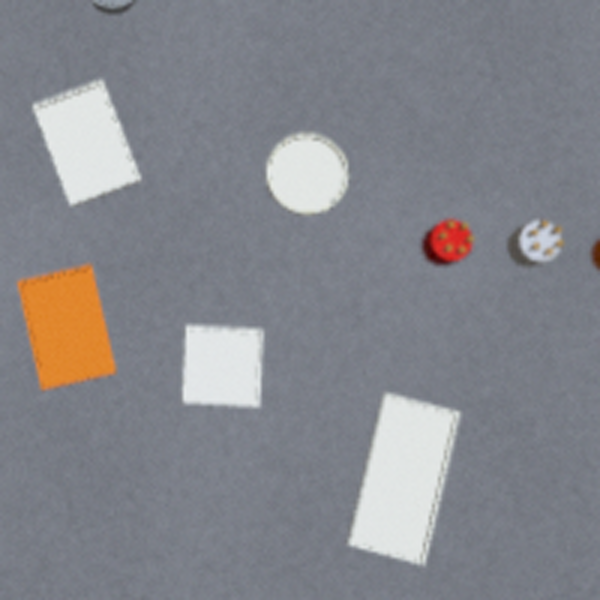

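The scene view shows the empty block at scene (370,152) / top (220,179), with dark holes. The burred short block is at scene (302,121) / top (193,281). The long one is at top (157,207) and the square one at top (260,236). The metal round one is at top (460,200), between the red (430,200) and orange (488,203) look-alikes. White trays in the top view: short (308,167), round (382,178), square (354,242), long (415,280). The orange trays are not meant.

```bash
cat > meas.py <<'E'
from h import *
im=cv2.imread('pics/top0.png'); d=np.load('pics/top0.npy')
P=cloud('top',d)
hsv=cv2.cvtColor(im,cv2.COLOR_BGR2HSV)
B={'long':(157,207),'empty':(220,179),'short':(193,281),'square':(260,236),'round':(460,200),'red':(430,200),'orange':(488,203)}
T={'Tshort':(308,167),'Tround':(382,178),'Tsq':(354,242),'Tlong':(415,280),'Torange':(302,229),'Torange2':(257,146)}
for n,(u,v) in {**B,**T}.items():
    blk=n in B
    z=0.04 if blk else 0.009
    w=32 if blk else 45
    sl=np.s_[v-w:v+w,u-w:u+w]
    c=im[sl]; 
    h=P[sl][...,2]
    if n in('red','orange') or n.startswith('Tor'): m=hsv[sl][...,1]>150
    else: m=(c.min(2)>165)
    S=8
    mb=cv2.resize(m.astype(np.float32),None,fx=S,fy=S,interpolation=cv2.INTER_LINEAR)>.5
    mb=cv2.morphologyEx(mb.astype(np.uint8),cv2.MORPH_CLOSE,np.ones((3*S,3*S)))
    nl,lab,st,ce=cv2.connectedComponentsWithStats(mb)
    k=lab[w*S,w*S] or 1+np.argmax(st[1:,4])
    cs,_=cv2.findContours((lab==k).astype(np.uint8),cv2.RETR_EXTERNAL,cv2.CHAIN_APPROX_NONE)
    cn=max(cs,key=cv2.contourArea).reshape(-1,2)
    uv=(cn+.5)/S-.5+np.array([u-w,v-w])
    X=atz('top',uv,z)[:,:2]*1000
    (cx,cy),(a,b),an=cv2.minAreaRect(X.astype(np.float32))
    if a<b: a,b,an=b,a,an+90
    m2=cv2.erode(m.astype(np.uint8),np.ones((3,3)))>0
    print(n,'c %.1f %.1f size %.1f %.1f long-axis ang %.1f'%(cx,cy,a,b,(an+90)%180-90),'medz %.1f'%(1000*np.median(h[m2])),'ground %.1f'%(1000*np.median(h)))
E
python3 meas.py
```

```text
long c 548.0 379.4 size 95.4 31.0 long-axis ang 22.2 medz 39.1 ground -0.8
empty c 617.0 216.9 size 61.3 31.4 long-axis ang 10.9 medz 39.2 ground -0.8
short c 357.1 281.1 size 60.5 30.7 long-axis ang 64.2 medz 38.4 ground -0.8
square c 467.8 113.7 size 30.7 30.6 long-axis ang -11.0 medz 38.1 ground -0.9
round c 552.2 -394.4 size 34.5 33.0 long-axis ang 75.4 medz 39.5 ground -0.2
red c 552.6 -317.3 size 37.8 35.9 long-axis ang 87.4 medz 39.3 ground -0.5
orange c 542.8 -462.5 size 44.2 35.5 long-axis ang 89.1 medz 39.7 ground -0.2
Tshort c 650.7 -11.3 size 98.9 69.5 long-axis ang 19.8 medz 2.2 ground -0.6
Tround c 620.5 -204.5 size 71.9 70.5 long-axis ang -1.7 medz 2.1 ground -0.7
Tsq c 453.2 -126.6 size 69.6 68.8 long-axis ang -3.9 medz 2.2 ground -0.6
Tlong c 356.1 -278.4 size 135.3 69.1 long-axis ang -15.8 medz 2.3 ground -0.2
Torange c 488.0 6.8 size 96.3 66.5 long-axis ang 12.3 medz 2.0 ground -0.6
Torange2 c 712.0 126.5 size 97.9 67.8 long-axis ang 3.3 medz 2.1 ground -0.5
```

```bash
cat >> h.py <<'E'
from scipy.spatial.transform import Rotation as Ro
def down(yaw):  # yaw = world angle of tool y
    a=np.radians(yaw); x=np.array([0,0,-1.]); y=np.array([np.cos(a),np.sin(a),0]); return np.c_[x,y,np.cross(x,y)]
def go(x,y,z,yaw):
    s=r.sense(); R=s['ee_rot']; d=R.T@(np.array([x,y,z])-s['tcp_pos'])*100
    w=Ro.from_matrix(R.T@down(yaw)).as_rotvec(degrees=True)/10
    print('t %.2f tcp'%s['time_s'],s['tcp_pos'].round(4),'yaw %.1f'%np.degrees(np.arctan2(R[1,1],R[0,1])),'j',s['joints'].round(0),'w %.3f'%s['gripper_width'],'F',s['wrist_force'].round(1))
    print('shift cm',d.round(2),'turn',w.round(2))
O={'long':(548,379.4,22.2,96,30,0,40),'empty':(617,216.9,10.9,60,30,0,40),'short':(357.1,281.1,64.2,60,30,0,40),'square':(467.8,113.7,-11,30,30,0,40),'round':(552.2,-394.4,0,36,36,0,40),
'Tshort':(650.7,-11.3,19.8,96,66,0,9),'Tround':(620.5,-204.5,0,72,72,0,9),'Tsq':(453.2,-126.6,-3.9,66,66,0,9),'Tlong':(356.1,-278.4,-15.8,132,66,0,9)}
def overlay(n,im,S=2):
    big=cv2.resize(im,None,fx=S,fy=S,interpolation=cv2.INTER_CUBIC)
    for k,(x,y,a,l,w,z0,z1) in O.items():
        a=np.radians(a); c,s=np.cos(a),np.sin(a)
        for z in(z0,z1):
            if 'round' in k: q=[(l/2*np.cos(t),l/2*np.sin(t)) for t in np.linspace(0,6.283,40)]
            else: q=[(l/2,w/2),(-l/2,w/2),(-l/2,-w/2),(l/2,-w/2)]
            p=proj(n,[[(x+c*i-s*j)/1e3,(y+s*i+c*j)/1e3,z/1e3] for i,j in q])
            cv2.polylines(big,[np.round(((p+.5)*S-.5)*8).astype(np.int32)],True,(0,0,255) if z else (0,255,0),1,cv2.LINE_AA,3)
    return big
E
python3 - <<'E'
from h import *
b=overlay('scene',cv2.imread('pics/scene0.png'),3)
cv2.imwrite('pics/ov_s.png',b[270:850,440:1240])
b=overlay('top',cv2.imread('pics/top0.png'),3); cv2.imwrite('pics/ov_t.png',b[390:960,420:1200])
E
```

```text
(no output)
```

View pics/ov_s.png

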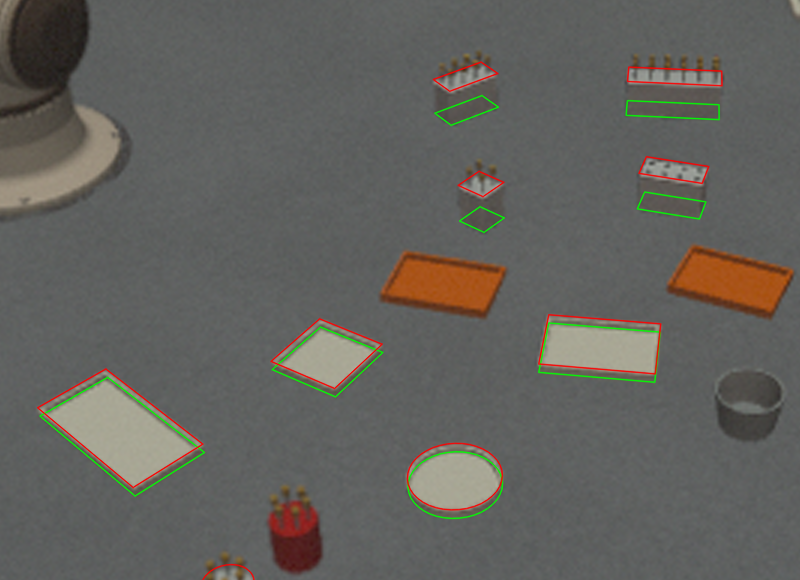

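View pics/ov_t.png

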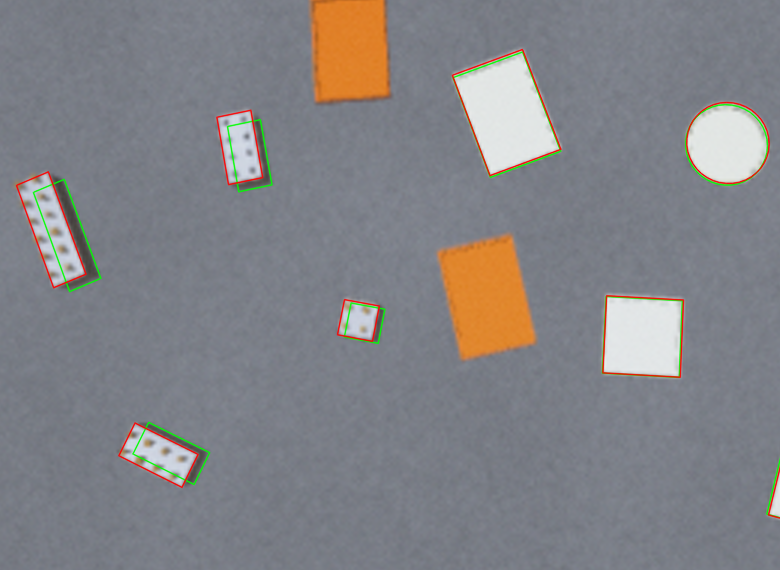

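```bash
python3 -c "
from h import *
go(.548,.379,.15,-247.8)"
```

```text
t 0.10 tcp [0.1562 0.6046 0.2216] yaw -104.5 j [ 90.  22.   0.  -0. -68. -15.] w 1.005 F [0.2 0.1 0.1]
shift cm [  7.18  12.02 -43.58] turn [ 1.433e+01 -1.000e-02 -0.000e+00]
```

The model outlines fit both views, so the poses hold. First move: over the long block.

play_rows(
  plan=[
    [[0,2.4,-8.7,2.9,0,0],[0,4.8,-17.4,4.0,0,0],[0,7.2,-23,5.0,0,0],[0,8.5,-29,5.2,0,0],[0,9,-31,5.3,0,0]],
  ],
  hand=1,
)

```text
time_s: 0.72
tcp_pos: [0.4262, 0.4442, 0.2222]
ee_rot: [[-0.0, -0.926, -0.378], [-0.0, -0.378, 0.926], [-1.0, 0.001, -0.0]]
wrist_force: [0.4, 0.6, 0.7]
gripper_width: 0.999
```

```bash
python3 -c "
from h import *
go(.548,.379,.15,-247.8)"
```

```text
t 0.72 tcp [0.4262 0.4442 0.2222] yaw -157.8 j [ 61.  21.  -1.  -0. -68. -39.] w 0.999 F [0.4 0.6 0.7]
shift cm [  7.22  -8.82 -10.64] turn [ 9. -0. -0.]
```

play_rows(
  plan=[
    [[2,-3,-3,1.05,0,0],[4,-5,-6,2.1,0,0],[5,-7,-9,3.15,0,0],[6,-8.8,-10.6,4.2,0,0],[7.2,-8.8,-10.6,5.2,0,0]],
  ],
)

```text
time_s: 1.35
tcp_pos: [0.5481, 0.3801, 0.1492]
ee_rot: [[-0.001, -0.866, 0.5], [-0.001, 0.5, 0.866], [-1.0, 0.0, -0.001]]
wrist_force: [0.6, 0.9, -0.1]
gripper_width: 1.001
```

play_rows(
  plan=[
    [[0,0,0,1.05,0,0],[0,0,0,2.1,0,0],[0,0,0,3.1,0,0],[0,0,0,3.8,0,0],[0,0,0,3.8,0,0]],
  ],
)

```text
time_s: 1.98
tcp_pos: [0.5465, 0.3812, 0.15]
ee_rot: [[-0.001, -0.384, 0.923], [-0.001, 0.923, 0.384], [-1.0, -0.0, -0.001]]
wrist_force: [0.3, -0.8, 0.1]
gripper_width: 1.004
```

```bash
python3 -c "
from h import *
go(.548,.3794,.013,-247.8)"
```

```text
t 1.98 tcp [0.5465 0.3812 0.15  ] yaw 112.6 j [  49.   29.    1.   -0.  -62. -116.] w 1.004 F [ 0.3 -0.8  0.1]
shift cm [13.7  -0.22  0.08] turn [ 0.04 -0.01  0.  ]
```

play_rows(
  plan=[
    [[4,-0.2,0.1,0,0,0],[8,-0.2,0.1,0,0,0],[11,-0.2,0.1,0,0,0],[13,-0.2,0.1,0,0,0],[13.7,-0.2,0.1,0,0,0]],
  ],
)

```text
time_s: 2.6
tcp_pos: [0.5477, 0.3792, 0.0117]
ee_rot: [[-0.002, -0.384, 0.923], [-0.002, 0.923, 0.384], [-1.0, -0.001, -0.003]]
wrist_force: [-0.3, 0.2, 0.5]
gripper_width: 0.999
```

play_rows(
  plan=[
    [[0,0,0,0,0,0],[0,0,0,0,0,0],[0,0,0,0,0,0],[0,0,0,0,0,0],[0,0,0,0,0,0]],
  ],
  hand=0,
)

```text
time_s: 3.22
tcp_pos: [0.5485, 0.38, 0.0139]
ee_rot: [[0.0, -0.383, 0.924], [0.0, 0.924, 0.383], [-1.0, 0.0, 0.0]]
wrist_force: [-0.5, 0.3, 0.1]
gripper_width: 0.514
```

play_rows(
  plan=[
    [[0,0,0,0,0,0],[0,0,0,0,0,0],[0,0,0,0,0,0]],
  ],
  hand=0,
)

```text
time_s: 3.6
tcp_pos: [0.5485, 0.3802, 0.0136]
ee_rot: [[0.0, -0.383, 0.924], [0.0, 0.924, 0.383], [-1.0, 0.0, 0.0]]
wrist_force: [-0.5, 1.2, 0.2]
gripper_width: 0.342
```

```bash
python3 -c "
from h import *
go(.548,.3794,.15,-247.8)
im,d=r.capture('scene');cv2.imwrite('pics/g1.png',cv2.resize(im[60:210,240:440],None,fx=4,fy=4))"
```

```text
t 3.60 tcp [0.5485 0.3802 0.0136] yaw 112.5 j [  49.   37.   -6.   -0.  -46. -116.] w 0.342 F [-0.5  1.2  0.2]
shift cm [-13.64  -0.05  -0.07] turn [ 0.03  0.   -0.  ]
```

View pics/g1.png

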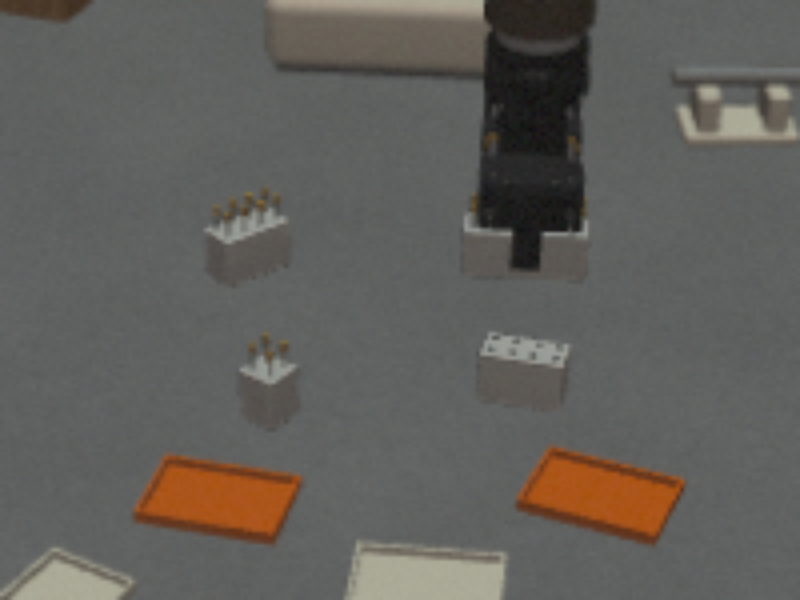

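play_rows(
  plan=[
    [[0,0,0,0,0,0],[-1,0,0,0,0,0],[-4,0,0,0,0,0],[-9,0,0,0,0,0],[-13.5,0,0,0,0,0]],
  ],
)

```text
time_s: 4.28
tcp_pos: [0.5482, 0.3793, 0.15]
ee_rot: [[-0.001, -0.383, 0.924], [-0.001, 0.924, 0.383], [-1.0, -0.001, -0.001]]
wrist_force: [0.2, -0.1, -1.4]
gripper_width: 0.34
```

```bash
python3 -c "
from h import *
go(.3561,-.2784,.15,-285.8)"
```

```text
t 4.28 tcp [0.5482 0.3793 0.15  ] yaw 112.5 j [  49.   29.    1.    0.  -62. -116.] w 0.340 F [ 0.2 -0.1 -1.4]
shift cm [  0.07 -53.41 -42.92] turn [ 3.83 -0.    0.01]
```

play_rows(
  plan=[
    [[0,-1.6,-1.3,0.2,0,0],[0,-4.7,-3.8,0.5,0,0],[0,-8.6,-6.9,0.9,0,0],[0,-12.5,-10,1.2,0,0],[0,-16.4,-13.2,1.5,0,0]],
  ],
)

```text
time_s: 4.9
tcp_pos: [0.4882, 0.1758, 0.1486]
ee_rot: [[-0.001, -0.129, 0.992], [-0.001, 0.992, 0.129], [-1.0, -0.001, -0.001]]
wrist_force: [0.2, -0.0, -2.6]
gripper_width: 0.342
```

```bash
python3 -c "
from h import *
go(.3561,-.2784,.15,-285.8)"
```

```text
t 4.90 tcp [0.4882 0.1758 0.1486] yaw 97.4 j [  38.   16.  -20.    0.  -54. -120.] w 0.342 F [ 0.2 -0.  -2.6]
shift cm [ -0.1  -43.34 -18.96] turn [ 2.32 -0.    0.  ]
```

play_rows(
  plan=[
    [[0,-4.5,-2,0.3,0,0],[0,-9,-4,0.6,0,0],[0,-13.5,-6,0.9,0,0],[0,-18,-8,1.2,0,0],[0,-22.5,-10,1.5,0,0]],
  ],
)

```text
time_s: 5.52
tcp_pos: [0.4184, -0.0599, 0.1489]
ee_rot: [[-0.0, 0.132, 0.991], [-0.0, 0.991, -0.132], [-1.0, -0.0, -0.0]]
wrist_force: [0.8, -0.1, -1.8]
gripper_width: 0.342
```

```bash
python3 -c "
from h import *
go(.3561,-.2784,.15,-285.8)"
```

```text
t 5.53 tcp [ 0.4184 -0.0599  0.1489] yaw 82.4 j [  14.    7.  -33.    0.  -51. -112.] w 0.342 F [ 0.8 -0.1 -1.8]
shift cm [ -0.11 -22.48  -3.29] turn [ 0.82 -0.    0.  ]
```

play_rows(
  plan=[
    [[0,-5,-0.7,0.2,0,0],[0,-10,-1.4,0.4,0,0],[0,-15,-2.1,0.6,0,0],[0,-20,-2.9,0.8,0,0],[0,-22.4,-3.3,0.8,0,0]],
  ],
)

```text
time_s: 6.15
tcp_pos: [0.356, -0.2779, 0.1487]
ee_rot: [[-0.001, 0.27, 0.963], [0.0, 0.963, -0.27], [-1.0, -0.0, -0.001]]
wrist_force: [1.1, 0.9, -2.5]
gripper_width: 0.343
```

```bash
python3 -c "
from h import *
go(.3561,-.2784,.0170,-285.8)"
```

```text
t 6.15 tcp [ 0.356  -0.2779  0.1487] yaw 74.3 j [-17.   9. -29.   0. -52. -88.] w 0.343 F [ 1.1  0.9 -2.5]
shift cm [13.17 -0.04  0.03] turn [ 0.01 -0.    0.  ]
```

play_rows(
  plan=[
    [[3,0,0,0,0,0],[6,0,0,0,0,0],[9,0,0,0,0,0],[11,0,0,0,0,0],[12.2,0,0,0,0,0]],
  ],
)

```text
time_s: 6.78
tcp_pos: [0.3569, -0.276, 0.0259]
ee_rot: [[-0.002, 0.267, 0.964], [0.0, 0.964, -0.267], [-1.0, -0.0, -0.002]]
wrist_force: [-0.3, 0.1, -3.3]
gripper_width: 0.344
```

play_rows(
  plan=[
    [[0,0,0,0,0,0],[0,0,0,0,0,0]],
  ],
)

```text
time_s: 7.02
tcp_pos: [0.3583, -0.2763, 0.0273]
ee_rot: [[0.001, 0.267, 0.964], [-0.001, 0.964, -0.267], [-1.0, -0.0, 0.002]]
wrist_force: [-0.1, 0.0, -2.1]
gripper_width: 0.34
```

```bash
python3 -c "
from h import *
go(.3561,-.2784,.0167,-285.8)
im,d=r.capture('scene');cv2.imwrite('pics/p1.png',cv2.resize(im[150:300,120:320],None,fx=4,fy=4))"
```

```text
t 7.03 tcp [ 0.3583 -0.2763  0.0273] yaw 74.5 j [-17.  20. -37.   0. -32. -89.] w 0.340 F [-0.1  0.  -2.1]
shift cm [ 1.06 -0.26 -0.16] turn [0.03 0.01 0.  ]
```

View pics/p1.png

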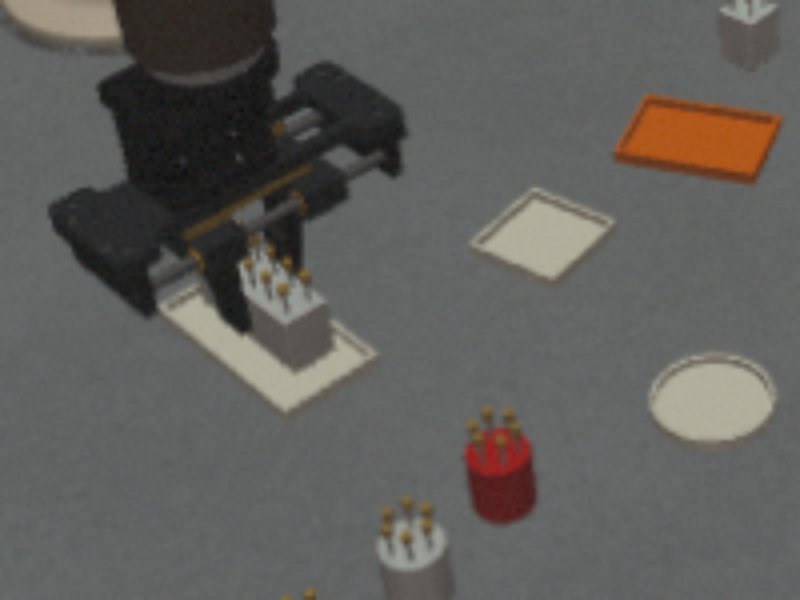

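The long block hangs level above the long tray, around (290,320) in the crop and clear of the walls. Lowering and releasing.

play_rows(
  plan=[
    [[0.4,-0.2,-0.1,0,0,0],[0.7,-0.2,-0.1,0,0,0],[0.9,-0.2,-0.1,0,0,0],[1.0,-0.2,-0.1,0,0,0],[1.0,-0.2,-0.1,0,0,0]],
  ],
)

```text
time_s: 7.7
tcp_pos: [0.3563, -0.2777, 0.0166]
ee_rot: [[0.0, 0.267, 0.964], [-0.0, 0.964, -0.267], [-1.0, -0.0, 0.0]]
wrist_force: [-0.1, -0.4, -2.4]
gripper_width: 0.343
```

play_rows(
  plan=[
    [[0,0,0,0,0,0],[0,0,0,0,0,0]],
  ],
)

```text
time_s: 7.95
tcp_pos: [0.3563, -0.2777, 0.0166]
ee_rot: [[0.0, 0.267, 0.964], [-0.0, 0.964, -0.267], [-1.0, -0.0, 0.0]]
wrist_force: [0.1, 0.3, -2.0]
gripper_width: 0.344
```

play_rows(
  plan=[
    [[0.05,0,0,0,0,0],[0.1,0,0,0,0,0],[0.1,0,0,0,0,0],[0.1,0,0,0,0,0]],
  ],
)

```text
time_s: 8.45
tcp_pos: [0.3563, -0.2777, 0.0165]
ee_rot: [[0.0, 0.267, 0.964], [-0.0, 0.964, -0.267], [-1.0, -0.0, 0.0]]
wrist_force: [-2.2, 3.0, 8.0]
gripper_width: 0.344
```

Contact shows: the force went from −2 to +8 N and the block stopped at its expected height. Releasing.

play_rows(
  plan=[
    [[0,0,0,0,0,0],[0,0,0,0,0,0],[0,0,0,0,0,0],[-0.1,0,0,0,0,0],[-0.1,0,0,0,0,0]],
  ],
  hand=0.65,
)

```text
time_s: 9.07
tcp_pos: [0.3563, -0.2778, 0.0166]
ee_rot: [[0.0, 0.267, 0.964], [-0.0, 0.964, -0.267], [-1.0, -0.0, 0.0]]
wrist_force: [-0.7, -0.2, 0.2]
gripper_width: 0.647
```

play_rows(
  plan=[
    [[-2,0,0,0,0,0],[-5,0,0,0,0,0],[-9,0,0,0,0,0],[-13,0,0,0,0,0],[-15,0,0,0,0,0]],
  ],
)

```text
time_s: 9.7
tcp_pos: [0.357, -0.2781, 0.1689]
ee_rot: [[0.004, 0.267, 0.964], [-0.001, 0.964, -0.267], [-1.0, -0.0, 0.004]]
wrist_force: [0.9, 0.7, -0.9]
gripper_width: 0.648
```

```bash
python3 -c "
from h import *
go(.3571,.2811,.17,-205.8)"
```

```text
t 9.70 tcp [ 0.357  -0.2781  0.1689] yaw 74.5 j [-17.   8. -27.   0. -54. -88.] w 0.648 F [ 0.9  0.7 -0.9]
shift cm [ -0.19  53.89 -14.9 ] turn [-7.97  0.02  0.02]
```

play_rows(
  plan=[
    [[0,4.5,1.5,-0.9,0,0],[0,9,2,-1.8,0,0],[0,14,2,-2.7,0,0],[0,18.5,2,-3.5,0,0],[0,23,1.5,-4.2,0,0]],
  ],
  hand=1,
)

```text
time_s: 10.32
tcp_pos: [0.4323, -0.0586, 0.1666]
ee_rot: [[0.0, -0.45, 0.893], [0.0, 0.893, 0.45], [-1.0, -0.0, 0.0]]
wrist_force: [1.1, -0.4, -0.0]
gripper_width: 0.995
```

```bash
python3 -c "
from h import *
go(.3571,.2811,.17,-205.8)"
```

```text
t 10.32 tcp [ 0.4323 -0.0586  0.1666] yaw 116.8 j [ 14.   7. -30.   0. -54. -77.] w 0.995 F [ 1.1 -0.4 -0. ]
shift cm [-0.34 33.72  8.58] turn [-3.74  0.    0.  ]
```

play_rows(
  plan=[
    [[0,5,1.3,-0.8,0,0],[0,10,2.5,-1.5,0,0],[0,15,3.8,-2.3,0,0],[0,20,5.1,-3,0,0],[0,25.5,6.5,-3.7,0,0]],
  ],
)

```text
time_s: 10.95
tcp_pos: [0.3757, 0.1986, 0.1667]
ee_rot: [[0.0, -0.897, 0.442], [0.0, 0.442, 0.897], [-1.0, -0.0, 0.001]]
wrist_force: [1.7, 0.4, 0.0]
gripper_width: 1.0
```

```bash
python3 -c "
from h import *
go(.3571,.2811,.13,-205.8)"
```

```text
t 10.95 tcp [0.3757 0.1986 0.1667] yaw 153.7 j [ 50.   5. -31.   0. -54. -76.] w 1.000 F [1.7 0.4 0. ]
shift cm [3.68 5.31 6.58] turn [-0.05  0.    0.  ]
```

play_rows(
  plan=[
    [[1,2.5,3,-0.05,0,0],[2,4.5,5.5,-0.05,0,0],[3.7,5.3,6.6,-0.05,0,0],[3.7,5.3,6.6,-0.05,0,0],[3.7,5.3,6.6,-0.05,0,0]],
  ],
)

```text
time_s: 11.58
tcp_pos: [0.3585, 0.2794, 0.1299]
ee_rot: [[0.0, -0.899, 0.438], [-0.0, 0.438, 0.899], [-1.0, -0.0, -0.0]]
wrist_force: [-0.0, 0.0, 0.6]
gripper_width: 0.998
```

```bash
python3 -c "
from h import *
go(.3571,.2811,.0135,-205.8)"
```

```text
t 11.57 tcp [0.3585 0.2794 0.1299] yaw 154.0 j [ 59.  11. -30.   0. -49. -85.] w 0.998 F [-0.   0.   0.6]
shift cm [11.64  0.2   0.09] turn [-0.02 -0.    0.  ]
```

play_rows(
  plan=[
    [[3,0.2,0.1,0,0,0],[6.5,0.2,0.1,0,0,0],[9,0.2,0.1,0,0,0],[11,0.2,0.1,0,0,0],[11.6,0.2,0.1,0,0,0]],
  ],
)

```text
time_s: 12.2
tcp_pos: [0.3572, 0.2807, 0.0133]
ee_rot: [[-0.001, -0.898, 0.439], [-0.001, 0.439, 0.898], [-1.0, 0.0, -0.001]]
wrist_force: [-0.9, 0.2, 0.0]
gripper_width: 1.001
```

play_rows(
  plan=[
    [[0,0,0,0,0,0],[0,0,0,0,0,0],[0,0,0,0,0,0],[0,0,0,0,0,0],[0,0,0,0,0,0]],
  ],
  hand=0,
)

```text
time_s: 12.82
tcp_pos: [0.357, 0.2817, 0.0137]
ee_rot: [[0.0, -0.899, 0.438], [0.0, 0.438, 0.899], [-1.0, -0.0, 0.0]]
wrist_force: [-0.3, 0.0, 0.0]
gripper_width: 0.518
```

play_rows(
  plan=[
    [[0,0,0,0,0,0],[0,0,0,0,0,0],[0,0,0,0,0,0],[0,0,0,0,0,0]],
  ],
  hand=0,
)

```text
time_s: 13.32
tcp_pos: [0.357, 0.2817, 0.0136]
ee_rot: [[-0.0, -0.899, 0.438], [0.0, 0.438, 0.899], [-1.0, 0.0, 0.0]]
wrist_force: [-0.9, 1.1, 2.1]
gripper_width: 0.341
```

Gripped (0.341 × 87 mm ≈ 30 mm).

play_rows(
  plan=[
    [[0,0,0,0,0,0],[-1,0,0,0,0,0],[-4,0,0,0,0,0],[-9,0,0,0,0,0],[-13.5,0,0,0,0,0]],
  ],
)

```text
time_s: 13.95
tcp_pos: [0.3569, 0.2812, 0.1505]
ee_rot: [[0.0, -0.899, 0.438], [0.0, 0.438, 0.899], [-1.0, -0.0, 0.0]]
wrist_force: [0.7, 1.2, -1.3]
gripper_width: 0.342
```

```bash
python3 -c "
from h import *
go(.6507,-.0113,.15,-250.2)
im,d=r.capture('scene');cv2.imwrite('pics/g2.png',im)"
```

```text
t 13.95 tcp [0.3569 0.2812 0.1505] yaw 154.0 j [ 59.  10. -29.   0. -52. -85.] w 0.342 F [ 0.7  1.2 -1.3]
shift cm [  0.05 -39.23 -13.42] turn [4.42 0.   0.  ]
```

View pics/g2.png

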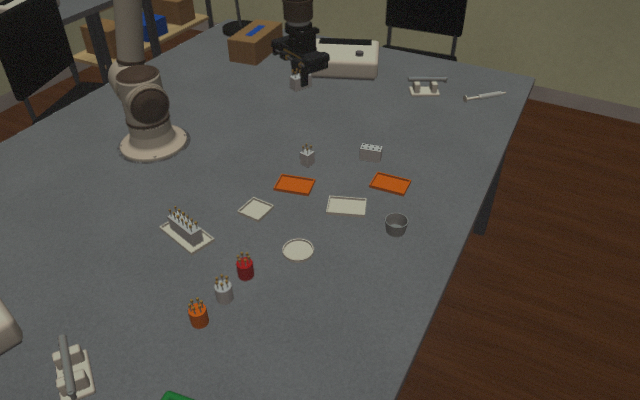

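The long block stands in the long tray at (186,228), and the short one is held at (296,78). Carrying it to the white short tray.

play_rows(
  plan=[
    [[0,-2,-0.7,0.3,0,0],[0,-6,-2.1,0.9,0,0],[0,-11,-3.8,1.6,0,0],[0,-16,-5.5,2.3,0,0],[0,-21,-7.2,3,0,0]],
  ],
)

```text
time_s: 14.62
tcp_pos: [0.515, 0.1234, 0.1487]
ee_rot: [[-0.0, -0.556, 0.831], [0.0, 0.831, 0.556], [-1.0, 0.0, -0.0]]
wrist_force: [1.2, 0.8, -1.9]
gripper_width: 0.344
```

```bash
python3 -c "
from h import *
go(.6507,-.0113,.15,-250.2)"
```

```text
t 14.62 tcp [0.515  0.1234 0.1487] yaw 123.8 j [ 31.  17. -19.  -0. -54. -87.] w 0.344 F [ 1.2  0.8 -1.9]
shift cm [ -0.13 -18.74   3.79] turn [ 1.4 -0.  -0. ]
```

play_rows(
  plan=[
    [[0,-4.5,0.9,0.4,0,0],[0,-9.5,1.9,0.8,0,0],[0,-14,2.8,1.1,0,0],[0,-17.5,3.5,1.4,0,0],[0,-18.7,3.8,1.4,0,0]],
  ],
)

```text
time_s: 15.25
tcp_pos: [0.6508, -0.0107, 0.1478]
ee_rot: [[-0.001, -0.34, 0.94], [-0.0, 0.94, 0.34], [-1.0, 0.0, -0.001]]
wrist_force: [-1.0, -0.1, -1.9]
gripper_width: 0.341
```

play_rows(
  plan=[
    [[3,0,0,0,0,0],[6,0,0,0,0,0],[9,0,0,0,0,0],[11,0,0,0,0,0],[12,0,0,0,0,0]],
  ],
)

```text
time_s: 15.88
tcp_pos: [0.6491, -0.0085, 0.0274]
ee_rot: [[-0.003, -0.343, 0.939], [-0.0, 0.939, 0.343], [-1.0, 0.001, -0.003]]
wrist_force: [0.5, -0.0, -0.5]
gripper_width: 0.342
```

play_rows(
  plan=[
    [[0,0,0,0,0,0],[0,0,0,0,0,0]],
  ],
)

```text
time_s: 16.12
tcp_pos: [0.6511, -0.0086, 0.0297]
ee_rot: [[0.002, -0.343, 0.939], [0.0, 0.939, 0.343], [-1.0, -0.0, 0.002]]
wrist_force: [-0.3, 0.2, -1.9]
gripper_width: 0.342
```

```bash
python3 -c "
from h import *
go(.6507,-.0113,.0166,-250.2)
im,d=r.capture('scene');cv2.imwrite('pics/p2.png',cv2.resize(im[110:260,250:450],None,fx=4,fy=4))"
```

```text
t 16.12 tcp [ 0.6511 -0.0086  0.0297] yaw 110.0 j [ 13.  35.  -8.   0. -47. -83.] w 0.342 F [-0.3  0.2 -1.9]
shift cm [ 1.31 -0.24 -0.13] turn [0.02 0.01 0.  ]
```

View pics/p2.png

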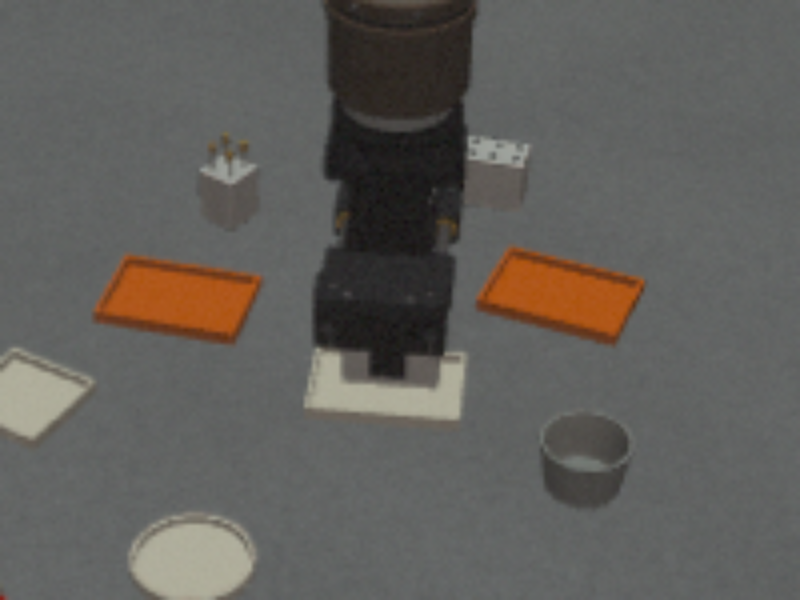

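The short block is over the middle of the white short tray, around (390,370) in the crop. Lowering.

play_rows(
  plan=[
    [[0.5,-0.2,-0.1,0,0,0],[0.9,-0.2,-0.1,0,0,0],[1.15,-0.2,-0.1,0,0,0],[1.25,-0.2,-0.1,0,0,0],[1.25,-0.2,-0.1,0,0,0]],
  ],
)

```text
time_s: 16.8
tcp_pos: [0.6501, -0.0112, 0.0166]
ee_rot: [[0.0, -0.342, 0.94], [-0.0, 0.94, 0.342], [-1.0, -0.0, -0.0]]
wrist_force: [-1.9, -0.4, 2.4]
gripper_width: 0.345
```

play_rows(
  plan=[
    [[0.05,0,0,0,0,0],[0.1,0,0,0,0,0],[0.1,0,0,0,0,0],[0.1,0,0,0,0,0]],
  ],
)

```text
time_s: 17.3
tcp_pos: [0.6501, -0.0112, 0.0166]
ee_rot: [[0.0, -0.343, 0.939], [-0.0, 0.939, 0.343], [-1.0, -0.0, 0.0]]
wrist_force: [-4.4, 0.0, 8.4]
gripper_width: 0.346
```

Contact at the expected height; releasing and rising.

play_rows(
  plan=[
    [[0,0,0,0,0,0],[0,0,0,0,0,0],[0,0,0,0,0,0],[-0.1,0,0,0,0,0],[-0.1,0,0,0,0,0]],
  ],
  hand=0.65,
)

```text
time_s: 17.92
tcp_pos: [0.6502, -0.0111, 0.016]
ee_rot: [[0.0, -0.342, 0.94], [0.0, 0.94, 0.342], [-1.0, -0.0, 0.0]]
wrist_force: [-0.8, -0.2, -0.5]
gripper_width: 0.648
```

play_rows(
  plan=[
    [[-2,0,0,0,0,0],[-5,0,0,0,0,0],[-9,0,0,0,0,0],[-13,0,0,0,0,0],[-13,0,0,0,0,0]],
  ],
)

```text
time_s: 18.55
tcp_pos: [0.6525, -0.0108, 0.1505]
ee_rot: [[0.009, -0.343, 0.939], [0.001, 0.939, 0.343], [-1.0, -0.002, 0.009]]
wrist_force: [-0.4, 0.0, -0.9]
gripper_width: 0.651
```

```bash
python3 -c "
from h import *
go(.4678,.1137,.13,-191)
im,d=r.capture('scene');cv2.imwrite('pics/q2.png',cv2.resize(im[110:260,250:450],None,fx=4,fy=4))"
```

```text
t 18.55 tcp [ 0.6525 -0.0108  0.1505] yaw 110.0 j [ 13.  28.  -2.   0. -60. -83.] w 0.651 F [-0.4  0.  -0.9]
shift cm [  1.9   18.03 -13.1 ] turn [-5.9   0.04  0.04]
```

View pics/q2.png

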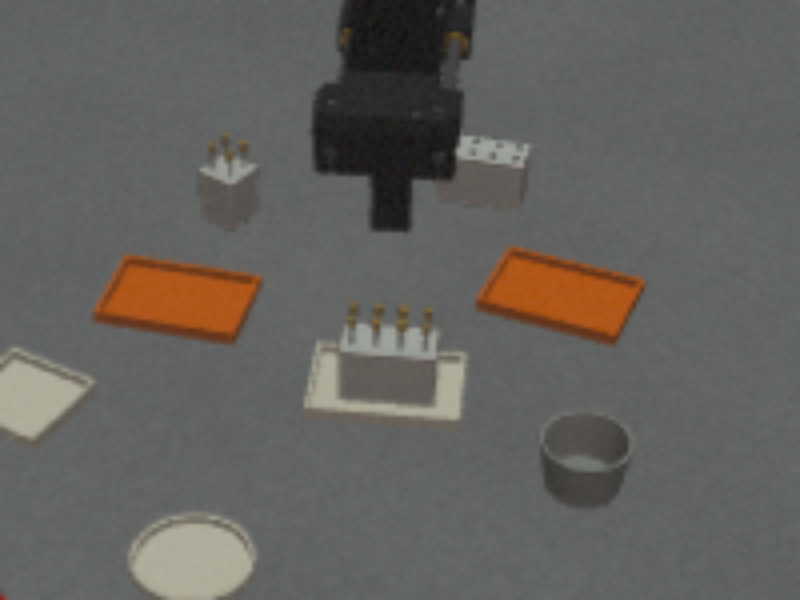

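The short block stands in its tray, upright and clear of the walls. Next the square one.

play_rows(
  plan=[
    [[0,4,-3,-1.05,0,0],[0,8.5,-6.2,-2.1,0,0],[0,13,-9.5,-3.1,0,0],[0,17,-12.3,-4.1,0,0],[0,18,-13.1,-5.1,0,0]],
  ],
  hand=1,
)

```text
time_s: 19.23
tcp_pos: [0.4623, 0.1137, 0.145]
ee_rot: [[-0.003, -0.948, 0.318], [-0.001, 0.318, 0.948], [-1.0, 0.002, -0.002]]
wrist_force: [0.8, 0.8, 0.3]
gripper_width: 0.993
```

play_rows(
  plan=[
    [[0,0,0,-0.8,0,0],[0.5,0,0,-0.8,0,0],[1,0,0,-0.8,0,0]],
  ],
)

```text
time_s: 19.6
tcp_pos: [0.465, 0.1129, 0.135]
ee_rot: [[-0.002, -0.981, 0.193], [-0.001, 0.193, 0.981], [-1.0, 0.001, -0.001]]
wrist_force: [1.2, -0.3, 0.1]
gripper_width: 0.998
```

```bash
python3 -c "
from h import *
go(.4678,.1137,.0135,-191)"
```

```text
t 19.60 tcp [0.465  0.1129 0.135 ] yaw 168.9 j [ 33.  13. -27.  -0. -50. -44.] w 0.998 F [ 1.2 -0.3  0.1]
shift cm [12.14 -0.28  0.15] turn [-0.01 -0.01 -0.01]
```

play_rows(
  plan=[
    [[3,-0.2,0.1,0,0,0],[6.5,-0.2,0.1,0,0,0],[9,-0.2,0.1,0,0,0],[11.4,-0.2,0.1,0,0,0],[12.1,-0.2,0.1,0,0,0]],
  ],
)

```text
time_s: 20.23
tcp_pos: [0.4665, 0.1128, 0.0131]
ee_rot: [[-0.004, -0.981, 0.192], [-0.002, 0.192, 0.981], [-1.0, 0.003, -0.003]]
wrist_force: [-0.5, -0.2, 1.2]
gripper_width: 1.001
```

play_rows(
  plan=[
    [[0,0,0,0,0,0],[0,0,0,0,0,0],[0,0,0,0,0,0],[0,0,0,0,0,0],[0,0,0,0,0,0]],
  ],
  hand=0,
)

```text
time_s: 20.85
tcp_pos: [0.4677, 0.1139, 0.0154]
ee_rot: [[0.001, -0.982, 0.191], [0.0, 0.191, 0.982], [-1.0, -0.0, 0.0]]
wrist_force: [0.5, -0.7, 0.0]
gripper_width: 0.517
```

play_rows(
  plan=[
    [[0,0,0,0,0,0],[0,0,0,0,0,0],[0,0,0,0,0,0],[0,0,0,0,0,0]],
  ],
  hand=0,
)

```text
time_s: 21.35
tcp_pos: [0.4675, 0.1138, 0.0151]
ee_rot: [[-0.0, -0.982, 0.191], [-0.0, 0.191, 0.982], [-1.0, 0.0, -0.0]]
wrist_force: [-0.0, -0.6, 1.7]
gripper_width: 0.342
```

play_rows(
  plan=[
    [[0,0,0,0,0,0],[-1,0,0,0,0,0],[-4,0,0,0,0,0],[-9,0,0,0,0,0],[-13.5,0,0,0,0,0]],
  ],
)

```text
time_s: 21.98
tcp_pos: [0.4675, 0.1137, 0.1521]
ee_rot: [[0.001, -0.982, 0.19], [0.0, 0.19, 0.982], [-1.0, -0.001, 0.0]]
wrist_force: [0.9, 0.8, -0.1]
gripper_width: 0.342
```

```bash
python3 -c "
from h import *
go(.4532,-.1266,.15,-183.9)"
```

```text
t 21.98 tcp [0.4675 0.1137 0.1521] yaw 169.0 j [ 33.  12. -25.   0. -53. -44.] w 0.342 F [ 0.9  0.8 -0.1]
shift cm [  0.2   -3.18 -23.86] turn [-0.71  0.    0.  ]
```

play_rows(
  plan=[
    [[0,-0.3,-2,0,0,0],[0,-0.8,-6,-0.2,0,0],[0,-1.6,-12,-0.4,0,0],[0,-2.4,-18,-0.6,0,0],[0,-3,-22,-0.7,0,0]],
  ],
)

```text
time_s: 22.6
tcp_pos: [0.4532, -0.1104, 0.1492]
ee_rot: [[-0.002, -0.997, 0.071], [0.0, 0.071, 0.997], [-1.0, 0.002, -0.0]]
wrist_force: [-0.1, 1.0, -1.2]
gripper_width: 0.341
```

play_rows(
  plan=[
    [[0,-0.2,-1.8,0,0,0],[2,-0.2,-1.8,0,0,0],[5,-0.2,-1.8,0,0,0],[8,-0.2,-1.8,0,0,0],[10,-0.2,-1.8,0,0,0]],
  ],
)

```text
time_s: 23.22
tcp_pos: [0.4537, -0.1265, 0.048]
ee_rot: [[-0.004, -0.997, 0.071], [0.0, 0.071, 0.998], [-1.0, 0.004, -0.0]]
wrist_force: [-0.3, -0.3, -0.7]
gripper_width: 0.343
```

play_rows(
  plan=[
    [[1,0,0,0,0,0],[2,0,0,0,0,0],[2,0,0,0,0,0],[2,0,0,0,0,0]],
  ],
)

```text
time_s: 23.72
tcp_pos: [0.4563, -0.126, 0.0306]
ee_rot: [[0.001, -0.998, 0.069], [-0.0, 0.069, 0.998], [-1.0, -0.001, 0.0]]
wrist_force: [0.0, -0.2, -0.5]
gripper_width: 0.347
```

```bash
python3 -c "
from h import *
go(.4532,-.1266,.0181,-183.9)
im,d=r.capture('scene');cv2.imwrite('pics/p3.png',cv2.resize(im[140:290,160:360],None,fx=4,fy=4))"
```

```text
t 23.73 tcp [ 0.4563 -0.126   0.0306] yaw 176.0 j [  4.  22. -34.   0. -34.  -8.] w 0.347 F [ 0.  -0.2 -0.5]
shift cm [ 1.25  0.3  -0.08] turn [-0.01  0.    0.01]
```

View pics/p3.png

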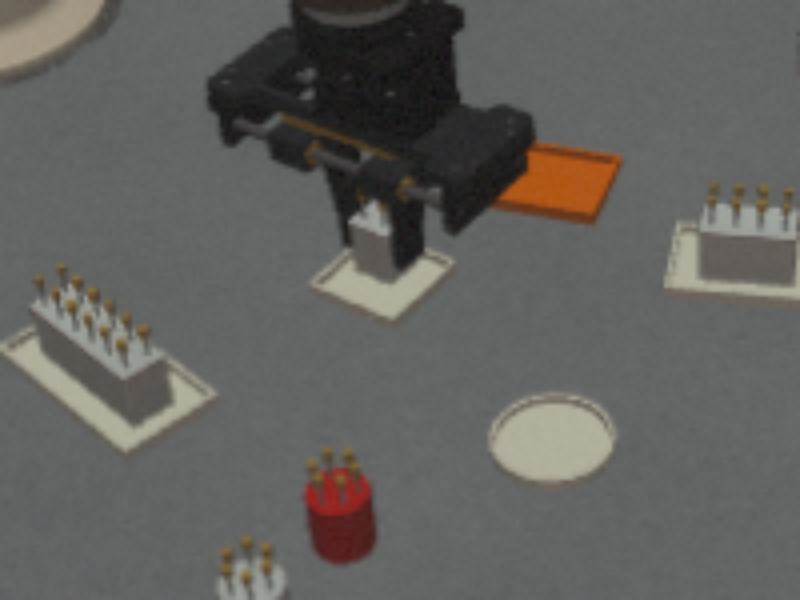

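The square block hangs upright over its tray, around (375,250) in the crop. The long and short blocks are well inside theirs.

play_rows(
  plan=[
    [[0.5,0.3,0,0,0,0],[0.9,0.3,0,0,0,0],[1.1,0.3,0,0,0,0],[1.2,0.3,0,0,0,0],[1.2,0.3,0,0,0,0]],
  ],
)

```text
time_s: 24.4
tcp_pos: [0.453, -0.1258, 0.0181]
ee_rot: [[0.0, -0.998, 0.069], [-0.0, 0.069, 0.998], [-1.0, -0.0, -0.0]]
wrist_force: [-0.9, 1.2, -0.3]
gripper_width: 0.341
```

play_rows(
  plan=[
    [[0.05,0,0,0,0,0],[0.1,0,0,0,0,0],[0.1,0,0,0,0,0],[0.1,0,0,0,0,0]],
  ],
)

```text
time_s: 24.9
tcp_pos: [0.4529, -0.1258, 0.018]
ee_rot: [[0.0, -0.998, 0.069], [-0.0, 0.069, 0.998], [-1.0, -0.0, -0.0]]
wrist_force: [-2.8, 1.9, 8.6]
gripper_width: 0.346
```

play_rows(
  plan=[
    [[0,0,0,0,0,0],[0,0,0,0,0,0],[0,0,0,0,0,0],[-0.1,0,0,0,0,0],[-0.1,0,0,0,0,0]],
  ],
  hand=0.65,
)

```text
time_s: 25.52
tcp_pos: [0.4529, -0.1258, 0.0181]
ee_rot: [[0.0, -0.998, 0.07], [-0.0, 0.07, 0.998], [-1.0, -0.0, 0.0]]
wrist_force: [0.3, -0.2, 0.1]
gripper_width: 0.642
```

play_rows(
  plan=[
    [[-2,0,0,0,0,0],[-5,0,0,0,0,0],[-9,0,0,0,0,0],[-13,0,0,0,0,0],[-13,0,0,0,0,0]],
  ],
)

```text
time_s: 26.15
tcp_pos: [0.4551, -0.1258, 0.1513]
ee_rot: [[0.008, -0.998, 0.069], [0.0, 0.069, 0.998], [-1.0, -0.008, 0.001]]
wrist_force: [0.6, 0.2, -0.4]
gripper_width: 0.65
```

```bash
python3 -c "
from h import *
go(.5522,-.3944,.13,-180)
im,d=r.capture('scene');cv2.imwrite('pics/q3.png',cv2.resize(im[180:330,160:360],None,fx=4,fy=4))"
```

```text
t 26.15 tcp [ 0.4551 -0.1258  0.1513] yaw 176.0 j [  4.  11. -27.   0. -52.  -8.] w 0.650 F [ 0.6  0.2 -0.4]
shift cm [  2.21 -11.53 -26.13] turn [-0.4   0.    0.05]
```

View pics/q3.png

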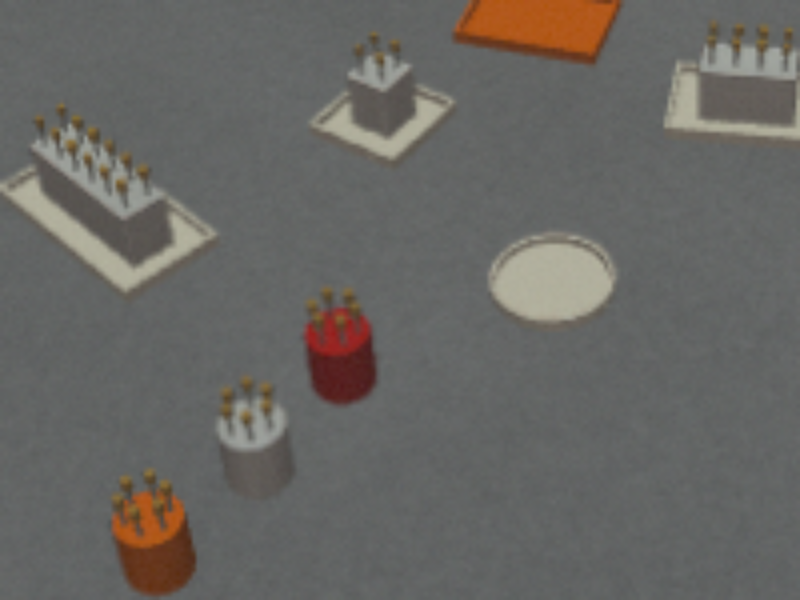

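The square block stands in its tray. Checking the round block's estimate before reaching for it.

```bash
python3 - <<'E'
from h import *
b=overlay('scene',cv2.imread('pics/scene0.png'),6)[1500:1980,1080:1500]
c=overlay('top',cv2.imread('pics/top0.png'),6)[1020:1380,2520:3000]
H=480; cv2.imwrite('pics/ovr.png',np.hstack([b,cv2.copyMakeBorder(c,0,120,0,0,cv2.BORDER_CONSTANT)])[:, :800])
E
```

```text
(no output)
```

View pics/ovr.png

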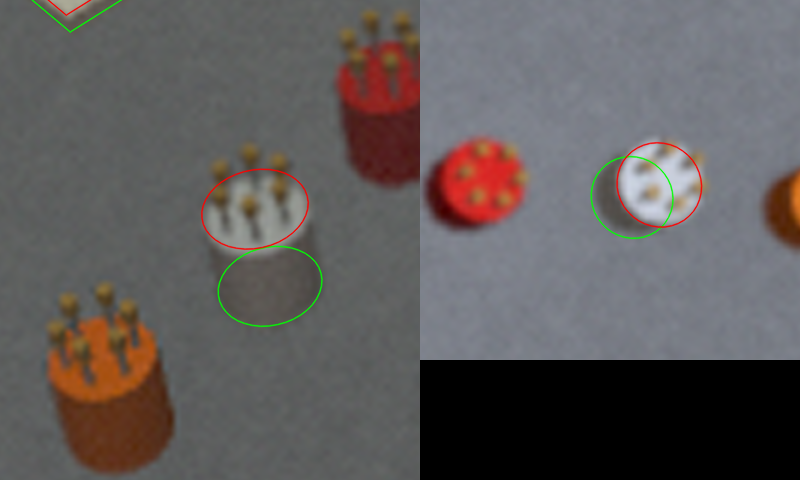

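Estimate fits to about 2 mm; it is the silver one between the red and the orange. I will grip it with the jaws along world x, clear of both neighbours.

play_rows(
  plan=[
    [[0,-2.2,-5,-0.1,0,0],[0,-4.6,-10.4,-0.2,0,0],[0,-7,-15.8,-0.3,0,0],[0,-9.3,-21,-0.4,0,0],[0,-11.2,-25.3,-0.4,0,0]],
  ],
  hand=1,
)

```text
time_s: 26.82
tcp_pos: [0.5466, -0.3876, 0.1454]
ee_rot: [[-0.003, -1.0, 0.001], [0.002, 0.001, 1.0], [-1.0, 0.003, 0.002]]
wrist_force: [0.3, 0.9, -0.0]
gripper_width: 0.99
```

play_rows(
  plan=[
    [[0.5,-0.3,-0.8,0,0,0],[2,-0.3,-0.8,0,0,0],[2,-0.3,-0.8,0,0,0],[2,-0.3,-0.8,0,0,0]],
  ],
)

```text
time_s: 27.32
tcp_pos: [0.5499, -0.3928, 0.1282]
ee_rot: [[-0.0, -1.0, -0.002], [0.0, -0.002, 1.0], [-1.0, 0.0, 0.0]]
wrist_force: [0.6, -0.6, -0.1]
gripper_width: 0.998
```

```bash
python3 -c "
from h import *
go(.5522,-.3944,.0135,-180)"
```

```text
t 27.32 tcp [ 0.5499 -0.3928  0.1282] yaw -179.9 j [-22.  31.   1.   0. -60.  22.] w 0.998 F [ 0.6 -0.6 -0.1]
shift cm [11.47 -0.23 -0.16] turn [ 0.01  0.   -0.  ]
```

play_rows(
  plan=[
    [[3,-0.2,-0.2,0,0,0],[6.5,-0.2,-0.2,0,0,0],[9,-0.2,-0.2,0,0,0],[11,-0.2,-0.2,0,0,0],[11.5,-0.2,-0.2,0,0,0]],
  ],
)

```text
time_s: 27.95
tcp_pos: [0.5516, -0.395, 0.0124]
ee_rot: [[-0.002, -1.0, -0.001], [0.001, -0.001, 1.0], [-1.0, 0.002, 0.001]]
wrist_force: [-0.6, -0.0, -1.0]
gripper_width: 1.002
```

play_rows(
  plan=[
    [[0,0,0,0,0,0],[0,0,0,0,0,0],[0,0,0,0,0,0],[0,0,0,0,0,0],[0,0,0,0,0,0]],
  ],
  hand=0,
)

```text
time_s: 28.58
tcp_pos: [0.552, -0.396, 0.0132]
ee_rot: [[0.0, -1.0, -0.0], [-0.0, -0.0, 1.0], [-1.0, -0.0, -0.0]]
wrist_force: [-0.7, -0.2, 0.2]
gripper_width: 0.514
```

play_rows(
  plan=[
    [[0,0,0,0,0,0],[0,0,0,0,0,0],[0,0,0,0,0,0],[0,0,0,0,0,0]],
  ],
  hand=0,
)

```text
time_s: 29.08
tcp_pos: [0.552, -0.396, 0.0131]
ee_rot: [[0.0, -1.0, -0.0], [-0.0, -0.0, 1.0], [-1.0, -0.0, -0.0]]
wrist_force: [-0.1, 0.2, 0.2]
gripper_width: 0.406
```

play_rows(
  plan=[
    [[0,0,0,0,0,0],[-1,0,0,0,0,0],[-4,0,0,0,0,0],[-9,0,0,0,0,0],[-13.5,0,0,0,0,0]],
  ],
)

```text
time_s: 29.7
tcp_pos: [0.5519, -0.3959, 0.15]
ee_rot: [[0.0, -1.0, -0.0], [-0.0, -0.0, 1.0], [-1.0, -0.0, -0.0]]
wrist_force: [1.0, 0.4, -0.8]
gripper_width: 0.41
```

```bash
python3 -c "
from h import *
go(.6205,-.2045,.15,-180)
im,d=r.capture('scene');cv2.imwrite('pics/g4.png',cv2.resize(im[180:330,160:360],None,fx=4,fy=4))"
```

```text
t 29.70 tcp [ 0.5519 -0.3959  0.15  ] yaw -180.0 j [-22.  30.   3.   0. -63.  22.] w 0.410 F [ 1.   0.4 -0.8]
shift cm [-0.   -6.87 19.14] turn [ 0. -0.  0.]
```

View pics/g4.png

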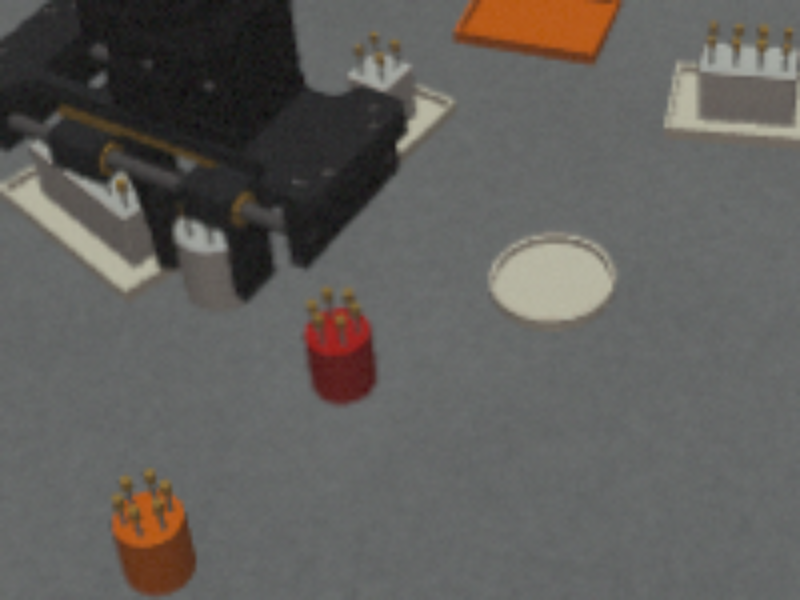

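The silver round block is held upright; red and orange are untouched.

play_rows(
  plan=[
    [[0,-0.6,1.7,0,0,0],[0,-2,5.6,0,0,0],[0,-3.8,10.6,0,0,0],[0,-5.6,15.6,0,0,0],[0,-6.7,18.6,0,0,0]],
  ],
)

```text
time_s: 30.38
tcp_pos: [0.6186, -0.2064, 0.1464]
ee_rot: [[-0.003, -1.0, -0.002], [0.001, -0.002, 1.0], [-1.0, 0.003, 0.001]]
wrist_force: [-0.4, 0.4, -2.0]
gripper_width: 0.405
```

play_rows(
  plan=[
    [[1,-0.1,0.5,0,0,0],[4,-0.1,0.5,0,0,0],[8,-0.1,0.5,0,0,0],[11,-0.1,0.5,0,0,0],[12,-0.1,0.5,0,0,0]],
  ],
)

```text
time_s: 31.0
tcp_pos: [0.6171, -0.205, 0.0245]
ee_rot: [[-0.007, -1.0, 0.001], [0.001, 0.001, 1.0], [-1.0, 0.007, 0.001]]
wrist_force: [0.7, -0.2, -1.0]
gripper_width: 0.408
```

play_rows(
  plan=[
    [[0,0,0,0,0,0],[0,0,0,0,0,0]],
  ],
)

```text
time_s: 31.25
tcp_pos: [0.6209, -0.2052, 0.0294]
ee_rot: [[0.003, -1.0, -0.0], [-0.001, -0.0, 1.0], [-1.0, -0.003, -0.001]]
wrist_force: [1.1, -0.5, -0.7]
gripper_width: 0.408
```

```bash
python3 -c "
from h import *
go(.6205,-.2045,.0161,-180)
im,d=r.capture('scene');cv2.imwrite('pics/p4.png',cv2.resize(im[180:330,200:400],None,fx=4,fy=4))"
```

```text
t 31.25 tcp [ 0.6209 -0.2052  0.0294] yaw -180.0 j [ -4.  35.  -8.   0. -47.   4.] w 0.408 F [ 1.1 -0.5 -0.7]
shift cm [1.33 0.04 0.07] turn [ 0.   -0.    0.01]
```

View pics/p4.png

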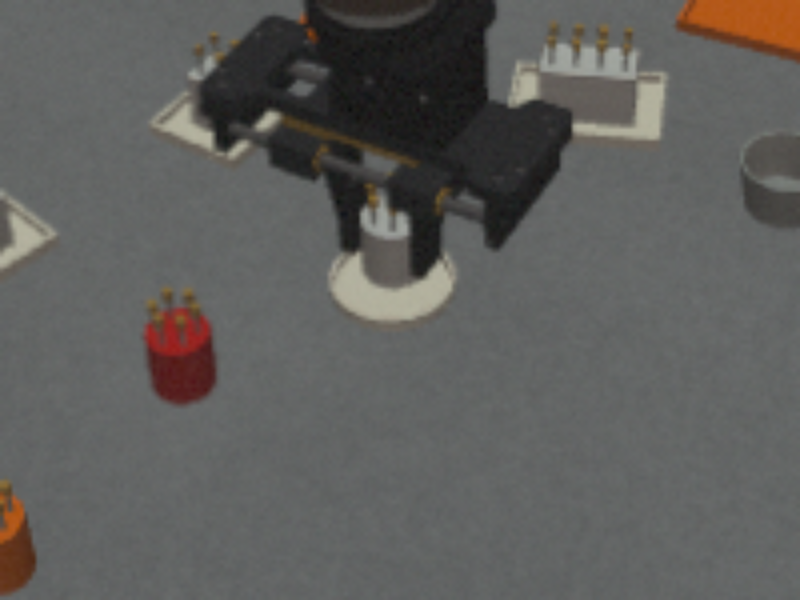

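The round block is over the middle of the round tray, around (387,255) in the crop. Lowering.

play_rows(
  plan=[
    [[0.5,0,0,0,0,0],[0.9,0,0,0,0,0],[1.15,0,0,0,0,0],[1.25,0,0,0,0,0],[1.25,0,0,0,0,0]],
  ],
)

```text
time_s: 31.92
tcp_pos: [0.6198, -0.2049, 0.0161]
ee_rot: [[-0.0, -1.0, -0.0], [-0.0, -0.0, 1.0], [-1.0, 0.0, -0.0]]
wrist_force: [-1.8, 1.5, 3.5]
gripper_width: 0.408
```

play_rows(
  plan=[
    [[0.05,0,0,0,0,0],[0.1,0,0,0,0,0],[0.1,0,0,0,0,0],[0.1,0,0,0,0,0]],
  ],
)

```text
time_s: 32.42
tcp_pos: [0.6198, -0.2049, 0.016]
ee_rot: [[-0.0, -1.0, -0.001], [-0.0, -0.001, 1.0], [-1.0, 0.0, -0.0]]
wrist_force: [-4.7, 2.3, 7.9]
gripper_width: 0.404
```

play_rows(
  plan=[
    [[0,0,0,0,0,0],[0,0,0,0,0,0],[0,0,0,0,0,0],[-0.1,0,0,0,0,0],[-0.1,0,0,0,0,0]],
  ],
  hand=0.75,
)

```text
time_s: 33.05
tcp_pos: [0.62, -0.205, 0.0155]
ee_rot: [[0.0, -1.0, -0.0], [-0.0, -0.0, 1.0], [-1.0, -0.0, -0.0]]
wrist_force: [0.1, 1.0, 0.4]
gripper_width: 0.74
```

play_rows(
  plan=[
    [[-2,0,0,0,0,0],[-5,0,0,0,0,0],[-9,0,0,0,0,0],[-13,0,0,0,0,0],[-15,0,0,0,0,0]],
  ],
)

```text
time_s: 33.67
tcp_pos: [0.621, -0.2051, 0.1686]
ee_rot: [[0.004, -1.0, -0.001], [-0.001, -0.001, 1.0], [-1.0, -0.004, -0.001]]
wrist_force: [-0.1, 0.1, -0.9]
gripper_width: 0.749
```

```bash
python3 -c "
from h import *
go(.40,.35,.2,-180)"
```

```text
t 33.67 tcp [ 0.621  -0.2051  0.1686] yaw -180.0 j [ -4.  27.   0.   0. -63.   4.] w 0.749 F [-0.1  0.1 -0.9]
shift cm [-3.29 22.06 55.52] turn [ 0.   -0.    0.03]
```

Moving the arm aside to clear the views for a final check.

play_rows(
  plan=[
    [[-1,1.8,4.5,0,0,0],[-2,3.6,9,0,0,0],[-3,5.8,14.5,0,0,0],[-3.2,8,20,0,0,0],[-3.2,10,25,0,0,0]],
  ],
)

```text
time_s: 34.3
tcp_pos: [0.5191, 0.0468, 0.1981]
ee_rot: [[0.001, -1.0, -0.001], [0.001, -0.001, 1.0], [-1.0, -0.001, 0.001]]
wrist_force: [1.1, 0.2, 0.9]
gripper_width: 0.749
```

play_rows(
  plan=[
    [[0,2.2,5.5,0,0,0],[0,4.4,11,0,0,0],[0,6.6,16.5,0,0,0],[0,8.8,22,0,0,0],[0,11,27,0,0,0]],
  ],
)

```text
time_s: 34.92
tcp_pos: [0.4088, 0.3169, 0.1979]
ee_rot: [[0.001, -1.0, -0.001], [0.001, -0.001, 1.0], [-1.0, -0.001, 0.001]]
wrist_force: [1.2, -0.1, -0.1]
gripper_width: 0.749
```

play_rows(
  plan=[
    [[0,0,0,0,0,0],[0,0,0,0,0,0],[0,0,0,0,0,0]],
  ],
)

```text
time_s: 35.3
tcp_pos: [0.4101, 0.314, 0.1976]
ee_rot: [[-0.0, -1.0, 0.001], [-0.0, 0.001, 1.0], [-1.0, 0.0, -0.0]]
wrist_force: [0.7, -0.0, 0.8]
gripper_width: 0.745
```

```bash
python3 - <<'E'
from h import *
im,d=r.capture('scene'); cv2.imwrite('pics/fs.png',cv2.resize(im[80:340,140:460],None,fx=2.5,fy=2.3))
im,d=r.capture('top'); cv2.imwrite('pics/fin_top.png',im); np.save('pics/fin_top.npy',d)
cv2.imwrite('pics/ft.png',cv2.resize(im[90:320,150:510],None,fx=2.2,fy=2.2,interpolation=cv2.INTER_CUBIC))
P=cloud('top',d); P0=cloud('top',np.load('pics/top0.npy'))
for n in('Tlong','Tshort','Tsq','Tround','empty'):
    x,y,a,l,w,_,_=O[n]; q=P.reshape(-1,3)*1000; a=np.radians(a)
    u=(q[:,0]-x)*np.cos(a)+(q[:,1]-y)*np.sin(a); v=-(q[:,0]-x)*np.sin(a)+(q[:,1]-y)*np.cos(a)
    m=(abs(u)<l/2+10)&(abs(v)<w/2+10)&(q[:,2]>34)&(q[:,2]<44)
    print(n,'top pts',m.sum(),'u %.0f..%.0f v %.0f..%.0f z %.1f'%(*np.percentile(u[m],[1,99]),*np.percentile(v[m],[1,99]),np.median(q[m,2])))
print(r.sense()['time_s'],r.sense()['tcp_pos'])
E
```

```text
Tlong top pts 333 u -46..49 v -14..16 z 41.6
Tshort top pts 195 u -30..29 v -16..13 z 41.6
Tsq top pts 112 u -15..15 v -13..15 z 41.6
Tround top pts 106 u -17..15 v -16..17 z 41.3
empty top pts 264 u -30..29 v -15..15 z 38.7
35.4 [0.4102768  0.31399945 0.19764162]
```

View pics/fs.png

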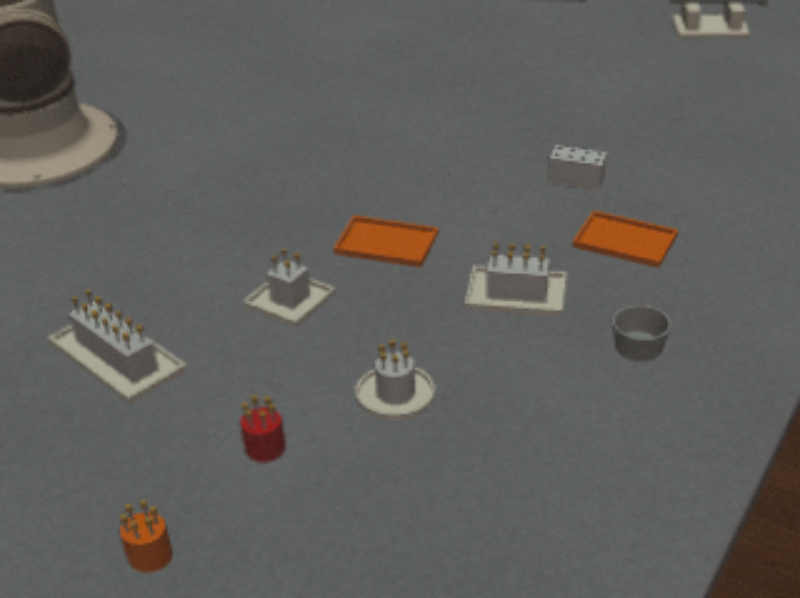

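View pics/ft.png

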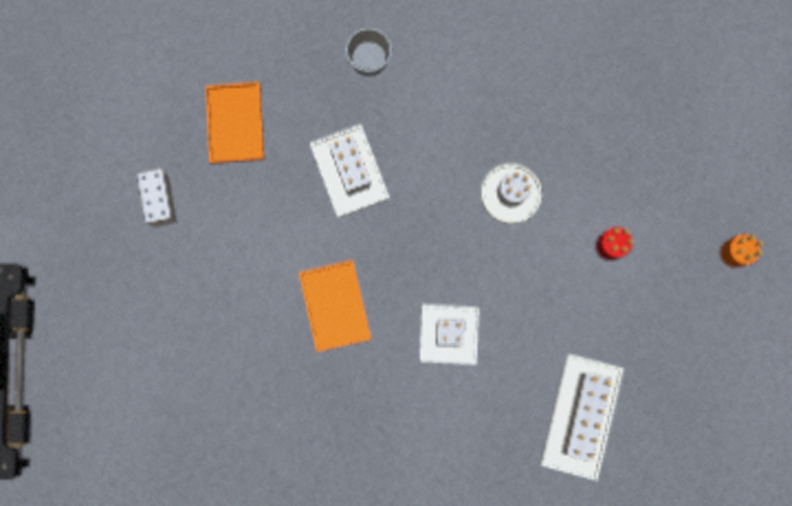

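All four stand upright inside their own trays. Their tops are at about 41.5 mm, against 38.7 mm for the empty block on the bench: 3 mm higher, as the tray floor requires. The empty block, cup and look-alikes are where they were.

```bash
python3 -c "
from h import *
print(r.finish_job())"
```

```text
the job is handed in; nothing more can be done
None
```

The long, short, square and silver round bur blocks are each in the white tray of their own shape. I moved them in that order and handed the job in at about 35 s of the 106 s allowed.

- **Placement:** in the last pictures all four stand upright with burs up. Each is centred in its tray to about 2 mm, well inside the walls.
- **Flat on the floor:** the block tops measured about 41.5 mm high, against 38.7 mm for the empty block on the bench. That is the 3 mm of tray floor, so they sit flat.
- **Forces:** every force reading I took was under about 10 N, the highest being when each block was set down. The gripper was open and well clear of everything at hand-in.
- **Left alone:** in the last pictures the empty block, cup, red and orange pucks and orange trays are where they started.

No check failed or disagreed.

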